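# Slide a power module round the bench clutter into its finned cooling dock

## Task

Push the blue power module across the bench, round the fixed soldering stand and parts bin, and on beneath the low lamp bar until its fins are fully home between the copper fins of the cooling dock. Keep it flat on the bench all the way (slide it, do not lift it), and do not touch the stand, the bin or the lamp with the module or the robot. Leave the tin, the meter and the screwdriver where they are, and let go of the module at the end.

Things in the scene. Friction and masses are not known exactly. Their poses are not given: they have to be found in the camera images.
- module: Loose blue power module lying flat, 0.4-0.75 kg. Origin: centre of the housing's underside; x the way its fins point, z up. Housing 60 mm along x, 96 along y, 50 high; fins out to x = 80 (see fin_tips). Centre of mass 6 mm ahead of the origin. Starts left or right of the dock's centre line, robot's side of stand and bin, within 15 deg of the dock's heading. Slides under 2-8 N.
- fin_tips (a point): Middle of the module's fin tips, 80 mm ahead of its origin, at the underside. Five upright aluminium fins, 4 mm thick, from the housing's front (x = 30) to x = 80, z = 6 to 42, at y = -46, -23, 0, 23, 46: each outer flank is one flush face 110 mm long. When home the tips stand against the dock's block.
- dock: Fixed cooling dock. Origin: on the bench, middle of its grey block's front; x points away from the robot (way in), z up. Block x 0 to 50, y +-66, 60 mm high. Six copper fins 4 mm thick reach to x = -46 at y = +-11.5, +-34.5, +-57.5, z 2 to 42; the 19 mm gaps take the module's fins (7.5 mm play each side). Home: module origin at dock x = -80, y 0; housing's rear at -110.
- lamp: Fixed low lamp, origin and axes as the dock. White bar x -110 to -75, y +-165, z 110 to 135 mm; at y = +-160 arms 10 mm wide (z 116-129) run back to posts at x = 85 (feet 44 mm across). The bar's near edge is right above the rear of a module that is home, so an upright gripper would strike it: lean the tool 30-45 deg, fingers pointing forward under the bar.
- stand: Fixed soldering-iron stand: black 60 x 60 mm base, a steel upright and a sloping steel tube on it, 90 mm high at most. Origin: centre of its underside. It stands left or right of the dock's mouth, about 118 mm off the dock's centre line and 55 mm in front of the dock's origin, square with the dock to within 6 degrees.
- bin: Fixed red parts bin, 60 x 60 x 55 mm, open on top. Origin: centre of its underside. It stands on the other side of the dock's mouth from the stand, about 118 mm off the dock's centre line and 55 mm in front of the dock's origin, square with the dock to within 6 degrees.
- tin: Loose closed round tin, 66 mm across, 45 mm high, with a yellow label; a bystander. Origin: centre of its underside.
- meter: Loose grey hand meter lying flat, 150 x 75 x 36 mm; a bystander. Origin: centre of its underside, x along its length.
- driver: Loose screwdriver with an orange handle lying flat, 160 mm long; a bystander. Origin near its middle, x along its length.
Things that resemble listed ones, but are neither listed nor needed, are in the scene too. Leave any turquoise or yellow look-alike of the dock alone.

How it is judged:
By the outcome, as a careful person would: the job done as asked, in the order asked, and still so for the second after the job is handed in, with the robot touching nothing.
It also fails if it takes over 61 s, if anything falls off the work surface, if the arm or the gripper's body presses on something with over 40 N, if the wrist force passes 120 N, or if a joint passes its speed limit or range.

## Robot

A 6-joint arm with a two-finger parallel gripper is mounted at the origin on the work surface. World frame = base frame: x ahead of the robot, y to its left, z up, the work surface at z = 0. Lengths are in m, angles in rad, forces in N, time in s.
With the tool pointing down it reaches from about 0.25 to 0.725 m from the base axis. Payload 4 kg.
Tool frame: the origin (TCP) lies midway between the tips of the shut fingers; the grasp point (between the pads) lies 19 mm behind it; z points along the fingers, y is the direction in which the jaws open and shut (so a half turn about z gives the same grasp; the last joint's range is limited). The gripper opens to 85 mm and grips with 20 to 120 N. Pads are 22 mm wide; open, the fingers measure 114 mm over their backs; the gripper's body (76 mm by 85 mm) begins 54 mm behind the grasp point. The pads swing forward as they close: fully open they stand 13 mm farther back than shut.
Start: joints at [-1.117, 0.241, 0.005, 1.335, 0, 1.571], TCP at [0.219, -0.449, 0.231] pointing down, gripper open.
Joint ranges: [-2.72, 2.72], [-1.05, 1.87], [-1.09, 1.28], [-1.99, 2.15], [-1.42, 1.44], [-3.14, 3.14]. Speed limits (rad/s): [2.79, 2.79, 3.14, 3.14, 3.14, 3.14].

## Interface

Orientations are given as a unit quaternion [x, y, z, w].
In Python, from workcell import bot gives the robot as it stands.
- The arm moves only by the shell command python3 -m inch 'ROWS'. ROWS is JSON, a list of rows, each a list of 5 numbers: the shift along the tool's x, y, z scaled (see below), then the turn about the tool's z scaled (see below), then the closure, from 0 (fully open) to 1 (shut). A call has 1 to 10 rows; each row is the pose to reach, as a shift and turn from the pose commanded when the call began, along the tool's axes at that moment; what a row does not reach only later rows make up. The controller multiplies each number of a shift by 100 cm and each number of a turn by 120 degrees. A row lasts 1/8 s, in which the tool goes at most 62.5 mm and 10.7 degrees, less where a joint would pass 70% of its speed; a pose out of reach is approached as far as the arm can. A call with a number of a shift or a turn outside -1 to 1 is refused whole. A call with a gripper value outside its range is refused whole. The fingers move at their own pace and stop on an object; the grip force is fixed at half the most. Time passes only in rows, so rows that repeat a pose let the fingers close. It gives the time, the measured TCP pose, the force and the opening at its end, in the units of the state.
- bot.get_obs(): the state, without advancing time (a new reading comes with each control period).
- bot.camera(name): name is "side" or "top" or "wrist"; returns the picture (400x640x3 uint8, red, green, blue); there is no depth.
- bot.calibration(name): a dict with "intrinsics" (3x3 intrinsics, pixels), "k1" (the pictures are not rectified: a ray, as slopes to the right and down, at radius r is drawn at 1 + k1 r^2 times it, then the intrinsics apply), "xyz" and "attitude" of the camera in the world; the wrist camera has in their place "tool_from_camera" (4x4, takes a point from camera to tool coordinates, whose origin is the TCP and whose axes are the flange's). Camera axes: x right, y down, z forward; pixel columns grow to the right and rows downward; lengths in m; the calibration is good to about 2 mm. A picture is of the moment at which its call begins: read the wrist's pose just before it. calibration takes no time and is no camera call.
- bot.job_done(): hands the job in, once; it reports no verdict.
Trained networks look in the newest picture that a camera, given by its name, has taken for a name from the list of things; names that differ only in an ending like _2 or _b are one class to them, and where a whole thing is asked for, a point or a joint stands for the part that bears it (a point fixed in the world has none). Each returns a list of dicts, best first, with "score" (0 to 1); they miss things now and then, are a little off and sometimes report something else, mostly with a low value. They report only what shows in the picture. A call takes as long as a camera call. They do not tell look-alikes from the thing itself.
- bot.masks_of(camera, target): "pixels" (400x640 bool, what is visible of it) and "extent" ([left, top, width, height] as shares, 0 to 1, of the picture: columns of its width, rows of its height, round what is visible of it).
- bot.spot_point(camera, target): "point" ([column, row] as shares, 0 to 1, of the picture: columns of its width, rows of its height: a listed point, or the origin of a listed thing).
The state is a dict: "clock": time; "joint_pos": joint angles; "joint_vel": joint speeds; "tau": joint torques, N m; "eef_pos": TCP position; "tool_rot": TCP orientation; "ft_force": force on the tool from outside, world axes, zero at the start; "ft_torque": the same for the moment, N m; "grip_width": finger opening in m.
Only numpy, scipy, OpenCV 4.12 (cv2) and the standard library are available. Lean on these libraries where they do the work, as an engineer would, in place of code of your own. Each camera call takes 0.05 s, during which the arm holds its last target.

## Working session

There is one attempt and no reset: what is moved stays moved. The work goes in short steps, Python scripts to look and compute and a shell command to move; the robot and the scene stay as the last step left them, time stands still between calls to the robot, and variables do not carry over. Pictures are saved under pics/ and viewed, and the job is handed in when it is done.

```bash
ls; mkdir -p pics; python3 - <<'E'
from workcell import bot
import cv2
o=bot.get_obs()
for k,v in o.items(): print(k,v)
for n in ["side","top","wrist"]:
    im=bot.camera(n); cv2.imwrite(f"pics/{n}0.png",im[:,:,::-1]); print(n,bot.calibration(n))
E
```

```text
pics
clock 0.0
joint_pos [-1.11701996e+00  2.41436003e-01  3.71231459e-03  1.33517351e+00
 -2.18876820e-05  1.57077901e+00]
joint_vel [-1.99076270e-04 -7.24994264e-04 -4.12548286e-04  1.24389409e-03
  7.48985979e-05  1.31577324e-04]
tau [ 1.66769723e-04 -3.72320330e+01  2.52406651e+01  1.69925956e-02
  8.51068557e-05  3.35894992e-07]
eef_pos [ 0.21890025 -0.44883771  0.2303969 ]
tool_rot [ 9.74368616e-01  2.24954877e-01 -2.46946666e-04 -1.02105570e-03]
ft_force [-0.59656187 -0.20228468  0.21684796]
ft_torque [-0.01165034 -0.0052215  -0.00494801]
grip_width 0.08518745704386696
side {'intrinsics': array([[376.75117756,   0.        , 323.0645292 ],
       [  0.        , 376.75117756, 199.47597577],
       [  0.        ,   0.        ,   1.        ]]), 'k1': 0.005738040959911618, 'xyz': array([-0.02772848,  0.66689022,  0.88526324]), 'attitude': array([-0.30363297,  0.86778279, -0.36751408,  0.14033332])}
top {'intrinsics': array([[400.62698294,   0.        , 317.25007216],
       [  0.        , 400.62698294, 202.92010624],
       [  0.        ,   0.        ,   1.        ]]), 'k1': -0.008024626812886375, 'xyz': array([ 0.39204402, -0.03087756,  1.19583762]), 'attitude': array([ 0.71244413, -0.697943  ,  0.05040735, -0.05251697])}
wrist {'intrinsics': array([[334.2461248 ,   0.        , 318.67114754],
       [  0.        , 334.2461248 , 196.84866402],
       [  0.        ,   0.        ,   1.        ]]), 'k1': -0.013937717659070188, 'tool_from_camera': array([[-1.18196050e-03, -9.52781513e-01, -3.03654395e-01,
         7.87826792e-02],
       [ 9.99999129e-01, -9.47760728e-04, -9.18644915e-04,
         3.05475805e-04],
       [ 5.87476182e-04, -3.03655216e-01,  9.52781803e-01,
        -1.42194410e-01],
       [ 0.00000000e+00,  0.00000000e+00,  0.00000000e+00,
         1.00000000e+00]])}
```

View pics/top0.png

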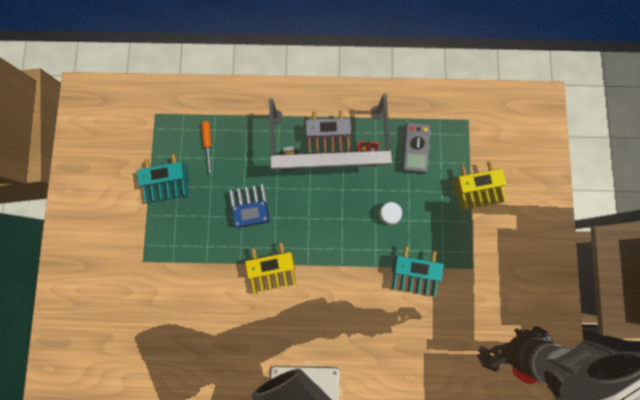

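View pics/side0.png

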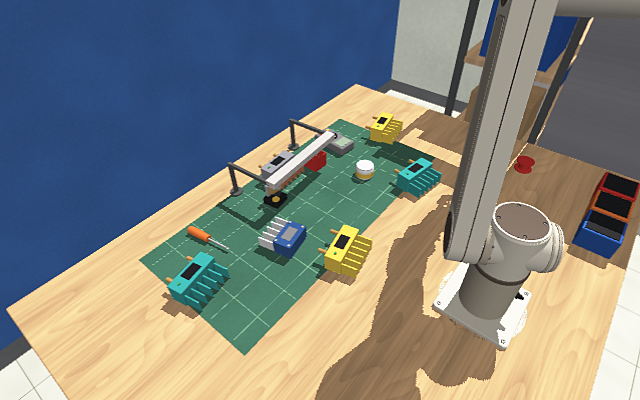

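View pics/wrist0.png

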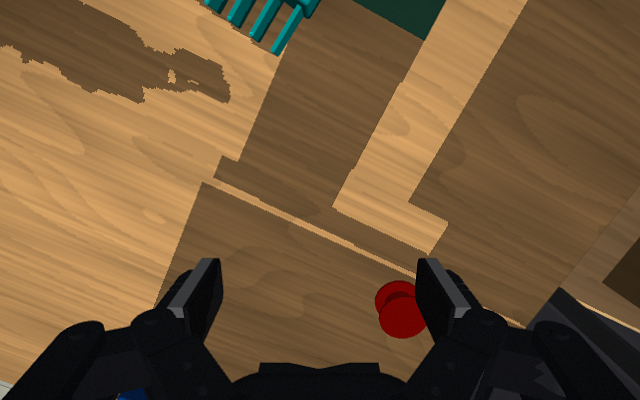

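```bash
cat > h.py <<'E'
import numpy as np, cv2
from workcell import bot
from scipy.spatial.transform import Rotation as R
from scipy.optimize import minimize, least_squares
def cam(n,obs=None):
    c=bot.calibration(n)
    if n=="wrist":
        o=obs or bot.get_obs(); T=np.array(c["tool_from_camera"]); Rw=R.from_quat(o["tool_rot"]).as_matrix()
        Rc=Rw@T[:3,:3]; t=np.array(o["eef_pos"])+Rw@T[:3,3]
    else: Rc=R.from_quat(c["attitude"]).as_matrix(); t=np.array(c["xyz"])
    return np.array(c["intrinsics"]),c["k1"],Rc,t
def proj(C,P):
    K,k,Rc,t=C; p=(np.atleast_2d(P)-t)@Rc; s=p[:,:2]/p[:,2:]; s=s*(1+k*(s**2).sum(1,keepdims=True))
    return s@K[:2,:2].T+K[:2,2]
def unproj(C,uv,z):
    K,k,Rc,t=C; d=(np.atleast_2d(uv)-K[:2,2])/np.array([K[0,0],K[1,1]]); s=d.copy()
    for _ in range(8): s=d/(1+k*(s**2).sum(1,keepdims=True))
    v=np.c_[s,np.ones(len(s))]@Rc.T
    return t+v*((z-t[2])/v[:,2])[:,None]
def box(x0,x1,y0,y1,z0,z1): return np.array([[x,y,z] for x in(x0,x1) for y in(y0,y1) for z in(z0,z1)])/1000.
MOD=[box(-30,30,-48,48,0,50)]+[box(30,80,y-2,y+2,6,42) for y in(-46,-23,0,23,46)]
DOCK=[box(0,50,-66,66,0,60)]+[box(-46,0,y-2,y+2,2,42) for y in(-57.5,-34.5,-11.5,11.5,34.5,57.5)]
LAMP=[box(-110,-75,-165,165,110,135)]
BOX=lambda h:[box(-30,30,-30,30,0,h)]
def W(P,pose):
    x,y,a=pose; c,s=np.cos(a),np.sin(a); Q=P.copy(); Q[:,0]=x+c*P[:,0]-s*P[:,1]; Q[:,1]=y+s*P[:,0]+c*P[:,1]; return Q
def render(C,boxes,pose,S=4):
    m=np.zeros((400*S,640*S),np.uint8)
    for b in boxes:
        h=cv2.convexHull(((proj(C,W(b,pose))+.5)*S-.5).astype(np.float32)); cv2.fillConvexPoly(m,h.round().astype(np.int32),255)
    return cv2.resize(m,(640,400),interpolation=cv2.INTER_AREA)/255.
def overlay(im,C,objs,col=(0,0,255)):
    im=im.copy()
    for boxes,pose in objs:
        for b in boxes:
            q=proj(C,W(b,pose))
            for i in range(8):
                for j in range(i):
                    if bin(i^j).count("1")==1: cv2.line(im,tuple((q[i]*16).astype(int).tolist()),tuple((q[j]*16).astype(int).tolist()),col,1,cv2.LINE_AA,4)
    return im
def fit(views,boxes,p0):
    def f(p):
        e=0
        for C,m in views: e+=((render(C,boxes,p)-m)**2).sum()
        return e
    sc=np.array([.01,.01,.08]); S=np.vstack([np.zeros(3),np.eye(3)])
    r=minimize(lambda q:f(p0+q*sc),np.zeros(3),method="Nelder-Mead",options=dict(initial_simplex=S,maxiter=150,xatol=.01,fatol=.1))
    return p0+r.x*sc,r.fun
E
python3 - <<'E'
from h import *
np.set_printoptions(precision=4,suppress=True)
ims={n:bot.camera(n) for n in("top","side")}
for n in("top","side"):
    C=cam(n)
    for t in("module","fin_tips","dock","stand","bin","tin","meter","driver","lamp"):
        for d in bot.spot_point(n,t)[:5]:
            uv=np.array(d["point"])*[640,400]; print(n,t,round(d["score"],2),uv.round(1),unproj(C,uv,0.0)[0,:2])
    for t in("module","dock"):
        for i,d in enumerate(bot.masks_of(n,t)[:6]):
            print(n,t,"mask",i,round(d["score"],2),(np.array(d["extent"])*[640,400,640,400]).round(),d["pixels"].sum())
            np.save(f"pics/m_{n}_{t}{i}.npy",d["pixels"])
E
```

```text
top module 0.56 [255.4 214.1] [0.5296 0.1596]
top fin_tips 0.35 [254.6 213.1] [0.5327 0.1623]
top dock 0.92 [164.3 185.5] [0.6115 0.4408]
top dock 0.85 [474.6 191.4] [ 0.6125 -0.5018]
top dock 0.69 [409.1 273.3] [ 0.3637 -0.2999]
top dock 0.66 [330.5 140. ] [ 0.7647 -0.0623]
top dock 0.56 [272.9 274.4] [0.3523 0.1006]
top stand 0.65 [331.7 141.1] [ 0.7612 -0.0661]
top stand 0.48 [289.2 162.6] [0.6905 0.0629]
top bin 0.6 [364.8 154.3] [ 0.7213 -0.1684]
top tin 0.66 [386.8 220.4] [ 0.5188 -0.2351]
top meter 0.95 [413.6 150.3] [ 0.7371 -0.3184]
top driver 0.75 [212.4 146.9] [0.7353 0.3013]
top driver 0.18 [365.1 157.2] [ 0.7122 -0.1694]
top lamp 0.62 [331.2 140. ] [ 0.7647 -0.0645]
top module mask 0 0.78 [235. 185.  36.  44.] 1045
top module mask 1 0.48 [271.  96. 118.  71.] 2448
top module mask 2 0.21 [402. 124.  28.  50.] 1336
top dock mask 0 0.94 [245. 246.  49.  39.] 944
top dock mask 1 0.85 [452. 160.  53.  49.] 1704
top dock mask 2 0.8 [387. 247.  59.  51.] 1640
top dock mask 3 0.67 [307. 114.  43.  26.] 987
top dock mask 4 0.63 [138. 152.  49.  52.] 1694
side module 0.87 [286.2 243.2] [0.5379 0.1767]
side fin_tips 0.78 [269.5 235.7] [0.5995 0.1867]
side dock 0.98 [416.4 182.9] [ 0.3634 -0.3104]
side dock 0.89 [384.1 134.2] [ 0.6175 -0.4997]
side dock 0.85 [350.9 259.9] [0.3464 0.1061]
side dock 0.81 [285.6 175.9] [ 0.7572 -0.0544]
side stand 0.84 [275.8 198.7] [0.701  0.0547]
side bin 0.78 [315.7 164.9] [ 0.7113 -0.171 ]
side tin 0.81 [360.7 172.3] [ 0.5525 -0.2384]
side meter 0.75 [333.6 145. ] [ 0.7366 -0.3128]
side driver 0.49 [207.4 242.6] [0.7299 0.3241]
side module mask 0 0.79 [256. 216.  51.  44.] 1285
side dock mask 0 0.8 [364. 113.  42.  32.] 766
side dock mask 1 0.77 [169. 253.  60.  57.] 2002
side dock mask 2 0.74 [397. 158.  43.  40.] 1177
side dock mask 3 0.72 [260. 150.  44.  40.] 565
side dock mask 4 0.72 [321. 226.  52.  51.] 1636
side dock mask 5 0.52 [265. 183.  20.  27.] 343
```

```bash
python3 - <<'E'
import cv2
a=cv2.imread("pics/top0.png"); 
cv2.imwrite("pics/top0c.png",cv2.resize(a[90:240,200:440],None,fx=3.3,fy=3.3,interpolation=cv2.INTER_CUBIC))
a=cv2.imread("pics/side0.png"); 
cv2.imwrite("pics/side0c.png",cv2.resize(a[110:270,220:400],None,fx=3.7,fy=3.7,interpolation=cv2.INTER_CUBIC))
E
```

```text
(no output)
```

View pics/top0c.png

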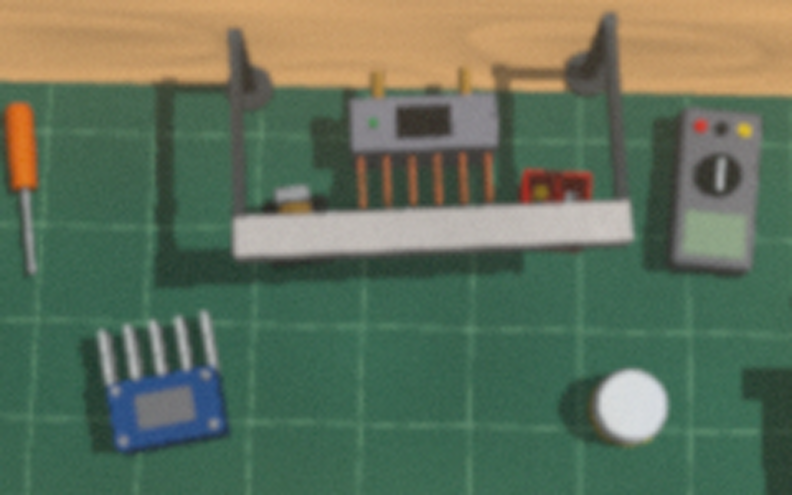

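View pics/side0c.png

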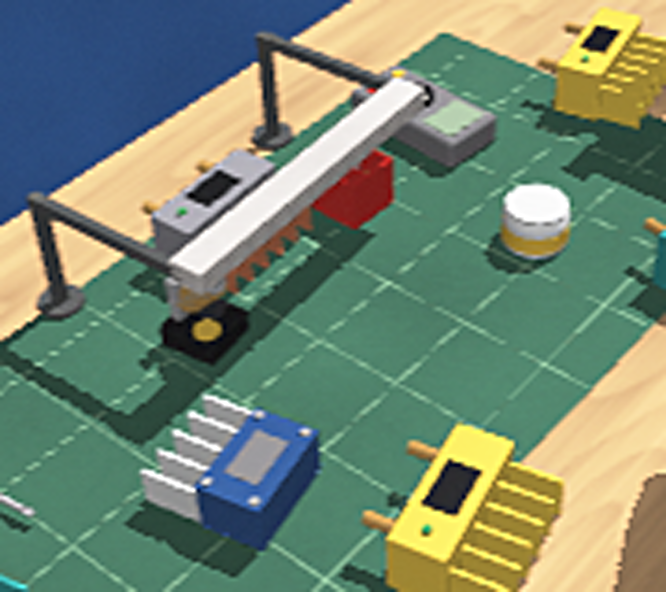

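Seen: the dock is the grey block with copper fins, top (328,130). Possible mix-ups, all rejected: turquoise (162,180) and (418,270), yellow (270,268) and (483,185). The module is the only blue one, at top (250,208). The stand is on the left at (290,152), the bin on the right at (368,147). Next I'll fit their poses.

```bash
python3 - <<'E'
from h import *
np.set_printoptions(precision=4,suppress=True)
T=cv2.imread("pics/top0.png");S=cv2.imread("pics/side0.png")
Ct,Cs=cam("top"),cam("side")
mt=np.load("pics/m_top_module0.npy").astype(float);ms=np.load("pics/m_side_module0.npy").astype(float)
p0=np.array([.535,.175,.15])
for v in([(Ct,mt)],[(Cs,ms)],[(Ct,mt),(Cs,ms)]):
    pm,e=fit(v,MOD,p0); print("module",pm,np.degrees(pm[2]),e)
# dock: image corners from the crop: block top front-left/right, back-left; fin tips
s=3.3;o=np.array([200,90])
pts=[([352,155],[0,66,60]),([499,150],[0,-66,60]),([350,100],[50,66,60]),([497,95],[50,-66,60])]
uv=np.array([p[0] for p in pts])/s+o; P=np.array([p[1] for p in pts])/1000.
s2=3.7;o2=np.array([220,110])
pts2=[([153,228],[50,66,60]),([236,150],[50,-66,60])]
uv2=np.array([p[0] for p in pts2])/s2+o2; P2=np.array([p[1] for p in pts2])/1000.
pl=[([233,258],[-110,165,135]),([632,240],[-110,-165,135]),([236,216],[-75,165,135]),([630,200],[-75,-165,135])]
uvl=np.array([p[0] for p in pl])/s+o; Pl=np.array([p[1] for p in pl])/1000.
def res(p): return np.r_[(proj(Ct,W(P,p))-uv).ravel(),(proj(Ct,W(Pl,p))-uvl).ravel(),(proj(Cs,W(P2,p))-uv2).ravel()]
r=least_squares(res,[.76,-.06,0]);pd=r.x;print("dock",pd,np.degrees(pd[2]),r.fun.round(1))
cv2.imwrite("pics/ovt.png",cv2.resize(overlay(T,Ct,[(MOD,pm),(DOCK,pd),(LAMP,pd)])[90:240,200:440],None,fx=3.3,fy=3.3,interpolation=cv2.INTER_CUBIC))
cv2.imwrite("pics/ovs.png",cv2.resize(overlay(S,Cs,[(MOD,pm),(DOCK,pd),(LAMP,pd)])[110:270,220:400],None,fx=3.7,fy=3.7,interpolation=cv2.INTER_CUBIC))
E
```

```text
module [0.5284 0.1679 0.2131] 12.212345408617999 101.98955786236063
module [0.5251 0.1694 0.2247] 12.87634983101432 43.95301806997308
module [0.5279 0.168  0.2113] 12.109040140288556 185.7907112648981
dock [ 0.759  -0.0549  0.068 ] 3.8983456964979957 [-0.5 -0.3 -0.2 -0.8 -0.7  0.1 -0.6 -0.4  0.   0.8  0.6  0.6 -1.3  1.
  0.2  0.2 -0.5 -4.1  1.  -1.7]
```

View pics/ovt.png

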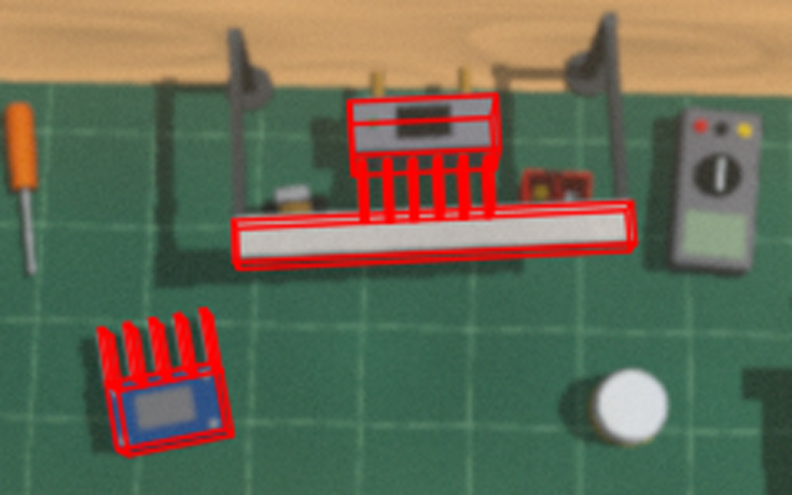

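View pics/ovs.png

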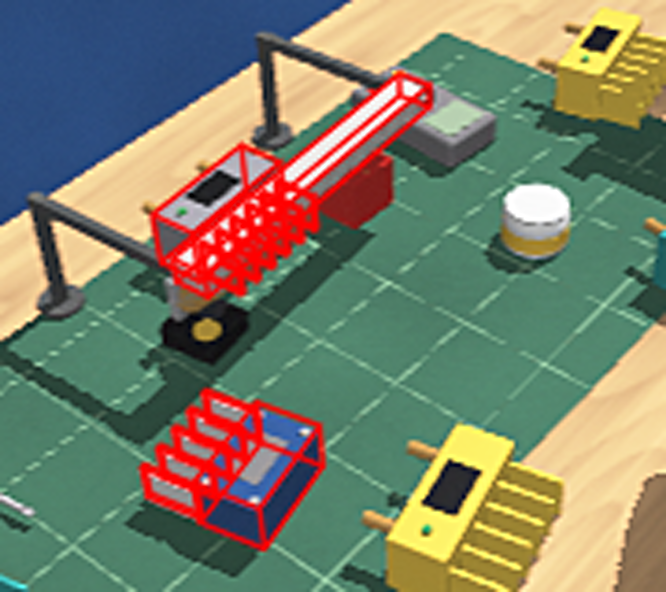

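```bash
python3 -m inch '[[0.043,-0.046,0,-0.08,0],[0.086,-0.092,0,-0.16,0],[0.129,-0.138,0,-0.24,0],[0.172,-0.184,0,-0.32,0],[0.215,-0.23,0,-0.40,0],[0.258,-0.276,0,-0.48,0],[0.30,-0.32,0,-0.56,0],[0.343,-0.366,0,-0.63,0],[0.386,-0.412,0,-0.63,0],[0.43,-0.458,0,-0.63,0]]'; python3 - <<'E'
from h import *
o=bot.get_obs();print(o["joint_pos"].round(3),R.from_quat(o["tool_rot"]).as_matrix().round(3))
E
```

```text
clock: 2.6
eef_pos: [0.4043, 0.1499, 0.2317]
tool_rot: [0.632, 0.775, 0.0, 0.001]
ft_force: [1.2, -0.9, 0.3]
grip_width: 0.0852
[ 0.355  0.103 -0.162  1.304 -0.     1.723] [[-0.202  0.979  0.001]
 [ 0.979  0.202  0.   ]
 [-0.     0.001 -1.   ]]
```

```bash
python3 -m inch '[[0.05,0.06,0,0,0],[0.05,0.12,0,0,0],[0.05,0.18,0,0,0],[0.05,0.24,0,0,0],[0.05,0.30,0,0,0],[0.05,0.36,0,0,0],[0.05,0.42,0,0,0],[0.05,0.45,0,0,0]]'; python3 - <<'E'
from h import *
o=bot.get_obs();print(o["joint_pos"].round(3),R.from_quat(o["tool_rot"]).as_matrix().round(3))
E
```

```text
clock: 3.6
eef_pos: [0.7694, 0.2658, 0.1966]
tool_rot: [0.632, 0.775, 0.016, 0.01]
ft_force: [0.3, -0.0, -0.6]
grip_width: 0.0852
[ 0.333  1.022  1.268  1.779 -0.     1.701] [[-0.201  0.979  0.036]
 [ 0.98   0.2    0.012]
 [ 0.005  0.038 -0.999]]
```

```bash
python3 -m inch '[[0,0,0,0,0],[0,0.06,0,0,0],[0,0.12,0,0,0],[0,0.2,0,0,0]]'; python3 - <<'E'
from h import *
o=bot.get_obs();print(o["joint_pos"].round(3),R.from_quat(o["tool_rot"]).as_matrix().round(3))
E
python3 -m inch '[[0,0,0,0,0],[0,0,0,0,0]]'; python3 - <<'E'
from h import *
o=bot.get_obs();print(o["joint_pos"].round(3),R.from_quat(o["tool_rot"]).as_matrix().round(3))
E
```

```text
clock: 4.1
eef_pos: [0.8151, 0.2652, 0.175]
tool_rot: [0.631, 0.774, 0.05, 0.031]
ft_force: [-0.1, -0.2, -0.4]
grip_width: 0.0852
[3.140e-01 1.055e+00 1.275e+00 1.673e+00 1.000e-03 1.682e+00] [[-0.202  0.973  0.112]
 [ 0.979  0.199  0.038]
 [ 0.014  0.117 -0.993]]
clock: 4.35
eef_pos: [0.8146, 0.2652, 0.1735]
tool_rot: [0.631, 0.774, 0.049, 0.031]
ft_force: [-1.0, 0.1, 0.5]
grip_width: 0.0854
[3.140e-01 1.057e+00 1.275e+00 1.674e+00 1.000e-03 1.683e+00] [[-0.202  0.973  0.109]
 [ 0.979  0.199  0.037]
 [ 0.014  0.114 -0.993]]
```

```bash
python3 -m inch '[[0,0.08,-0.05,0,0],[0,0.16,-0.1,0,0],[0,0.24,-0.15,0,0],[0,0.3,-0.2,0,0],[0,0.3,-0.2,0,0],[0,0.3,-0.2,0,0]]'; python3 - <<'E'
from h import *
o=bot.get_obs();print(o["joint_pos"].round(3),R.from_quat(o["tool_rot"]).as_matrix().round(3))
E
```

```text
clock: 5.1
eef_pos: [0.8189, 0.2454, 0.2379]
tool_rot: [0.63, 0.772, 0.076, 0.049]
ft_force: [0.3, 0.1, -0.9]
grip_width: 0.0858
[0.29  0.981 1.275 1.685 0.004 1.659] [[-0.203  0.964  0.171]
 [ 0.979  0.196  0.055]
 [ 0.02   0.178 -0.984]]
```

```bash
python3 -m inch '[[0,0.9,0,0,0],[0,0.9,0,0,0],[0,0.9,0,0,0],[0,0.9,0,0,0]]'; python3 -m inch '[[0,-0.06,0,0,0],[0,-0.12,0,0,0]]'; python3 - <<'E'
from h import *
o=bot.get_obs();print(o["joint_pos"].round(3),R.from_quat(o["tool_rot"]).as_matrix().round(3))
E
```

```text
clock: 5.6
eef_pos: [0.8694, 0.2421, 0.1941]
tool_rot: [0.628, 0.769, 0.101, 0.067]
ft_force: [0.5, -0.1, 0.3]
grip_width: 0.085
clock: 5.85
eef_pos: [0.8061, 0.2301, 0.1773]
tool_rot: [0.628, 0.769, 0.101, 0.067]
ft_force: [0.3, 0.5, 0.9]
grip_width: 0.0853
[0.276 0.787 0.72  1.259 0.006 1.646] [[-0.203  0.952  0.23 ]
 [ 0.979  0.192  0.071]
 [ 0.024  0.24  -0.97 ]]
```

```bash
for i in 1; do python3 -m inch '[[0,0.9,0,0,0],[0,0.9,0,0,0],[0,0.9,0,0,0],[0,0.9,0,0,0],[0,0.9,0,0,0],[0,0.9,0,0,0],[0,0.9,0,0,0],[0,0.9,0,0,0]]'; done; python3 - <<'E'
from h import *
o=bot.get_obs();print(o["joint_pos"].round(3),R.from_quat(o["tool_rot"]).as_matrix().round(3))
E
```

```text
clock: 6.85
eef_pos: [0.9147, 0.2363, 0.1652]
tool_rot: [0.625, 0.765, 0.129, 0.088]
ft_force: [0.1, -0.1, 0.6]
grip_width: 0.0856
[0.249 1.088 1.274 1.444 0.013 1.62 ] [[-0.204  0.933  0.296]
 [ 0.979  0.186  0.088]
 [ 0.027  0.307 -0.951]]
```

```bash
python3 -m inch '[[0,0.9,-0.2,0,0],[0,0.9,-0.2,0,0],[0,0.9,-0.2,0,0],[0,0.9,-0.2,0,0]]';python3 -m inch '[[0,0.9,-0.1,0,0],[0,0.9,-0.1,0,0],[0,0.9,-0.1,0,0],[0,0.9,-0.1,0,0]]'; python3 - <<'E'
from h import *
o=bot.get_obs();print(o["joint_pos"].round(3),R.from_quat(o["tool_rot"]).as_matrix().round(3))
E
```

```text
clock: 7.35
eef_pos: [0.9297, 0.2298, 0.2073]
tool_rot: [0.621, 0.76, 0.156, 0.108]
ft_force: [0.2, 0.5, 0.6]
grip_width: 0.0853
clock: 7.85
eef_pos: [0.9488, 0.2265, 0.2324]
tool_rot: [0.617, 0.755, 0.181, 0.127]
ft_force: [0.3, -0.7, -0.2]
grip_width: 0.0855
[0.228 1.029 1.274 1.369 0.019 1.603] [[-0.206  0.886  0.416]
 [ 0.978  0.173  0.116]
 [ 0.031  0.431 -0.902]]
```

```bash
python3 -m inch '[[-0.05,-0.06,-0.03,0,0],[-0.1,-0.06,-0.03,0,0],[-0.15,-0.06,-0.03,0,0],[-0.2,-0.06,-0.03,0,0],[-0.25,-0.06,-0.03,0,0],[-0.3,-0.06,-0.03,0,0],[-0.35,-0.06,-0.03,0,0],[-0.4,-0.06,-0.03,0,0]]';python3 -m inch '[[0,0.9,-0.1,0,0],[0,0.9,-0.1,0,0],[0,0.9,-0.1,0,0],[0,0.9,-0.1,0,0]]'; python3 - <<'E'
from h import *
o=bot.get_obs();print(o["joint_pos"].round(3),R.from_quat(o["tool_rot"]).as_matrix().round(3))
E
```

```text
clock: 8.85
eef_pos: [0.9503, -0.1759, 0.2063]
tool_rot: [0.618, 0.754, 0.182, 0.129]
ft_force: [0.3, 0.4, -1.1]
grip_width: 0.0856
clock: 9.35
eef_pos: [0.978, -0.0989, 0.2654]
tool_rot: [0.613, 0.747, 0.202, 0.162]
ft_force: [-0.4, -0.2, -0.1]
grip_width: 0.0856
[-0.156  1.005  1.275  1.346  0.18   1.264] [[-0.197  0.85   0.489]
 [ 0.98   0.167  0.104]
 [ 0.006  0.5   -0.866]]
```

```bash
python3 -m inch '[[-0.1,0.6,-0.1,0,0],[-0.2,0.6,-0.1,0,0],[-0.3,0.6,-0.1,0,0],[-0.4,0.6,-0.1,0,0]]'; python3 -m inch '[[-0.2,0.7,-0.2,0,0],[-0.2,0.7,-0.2,0,0],[-0.2,0.7,-0.2,0,0],[-0.2,0.7,-0.2,0,0]]'; python3 - <<'E'
from h import *
o=bot.get_obs();print(o["joint_pos"].round(3),R.from_quat(o["tool_rot"]).as_matrix().round(3))
E
```

```text
clock: 9.85
eef_pos: [0.9817, -0.1279, 0.3059]
tool_rot: [0.611, 0.737, 0.218, 0.189]
ft_force: [0.4, -1.2, -1.5]
grip_width: 0.0854
clock: 10.35
eef_pos: [0.9726, -0.1228, 0.3787]
tool_rot: [0.607, 0.728, 0.235, 0.216]
ft_force: [-0.1, 0.6, -0.7]
grip_width: 0.0854
[-0.184  0.894  1.275  1.327  0.189  1.267] [[-0.171  0.782  0.599]
 [ 0.985  0.154  0.08 ]
 [-0.03   0.604 -0.797]]
```

```bash
cat >> h.py <<'E'
def to(*targets):
    o=bot.get_obs(); M=R.from_quat(o["tool_rot"]).as_matrix()
    print("at",np.round(o["eef_pos"],4))
    for t in targets:
        d=np.array(t)-o["eef_pos"]; print(t,"->",(d@M).round(4),"dist",np.linalg.norm(d).round(3))
E
python3 - <<'E'
from h import *
to((.527,.262,.2))
E
```

```text
at [ 0.9726 -0.1228  0.3787]
(0.527, 0.262, 0.2) -> [ 0.4604 -0.3972 -0.0939] dist 0.615
```

```bash
python3 -m inch '[[0.046,-0.04,-0.009,-0.08,1],[0.092,-0.08,-0.018,-0.16,1],[0.138,-0.119,-0.028,-0.24,1],[0.184,-0.159,-0.037,-0.32,1],[0.23,-0.199,-0.047,-0.4,1],[0.276,-0.238,-0.056,-0.48,1],[0.322,-0.278,-0.066,-0.56,1],[0.368,-0.318,-0.075,-0.64,1],[0.414,-0.357,-0.084,-0.715,1],[0.46,-0.397,-0.094,-0.715,1]]'; python3 - <<'E'
from h import *
o=bot.get_obs();print(o["joint_pos"].round(3),R.from_quat(o["tool_rot"]).as_matrix().round(3))
for n in("wrist","top","side"): cv2.imwrite(f"pics/{n}1.png",bot.camera(n)[:,:,::-1])
E
```

```text
clock: 11.6
eef_pos: [0.5526, 0.2395, 0.2098]
tool_rot: [-0.051, 0.946, 0.026, 0.318]
ft_force: [0.0, 1.2, -0.1]
grip_width: -0.0003
[ 0.525  0.067 -0.485  0.408 -0.232  0.343] [[-0.793 -0.114  0.599]
 [-0.081  0.993  0.081]
 [-0.604  0.016 -0.797]]
```

View pics/wrist1.png

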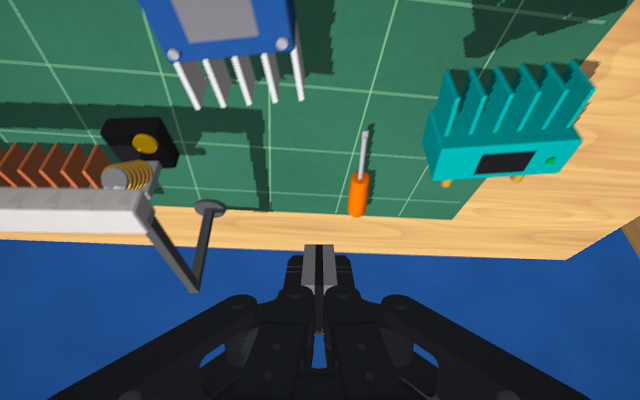

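View pics/side1.png

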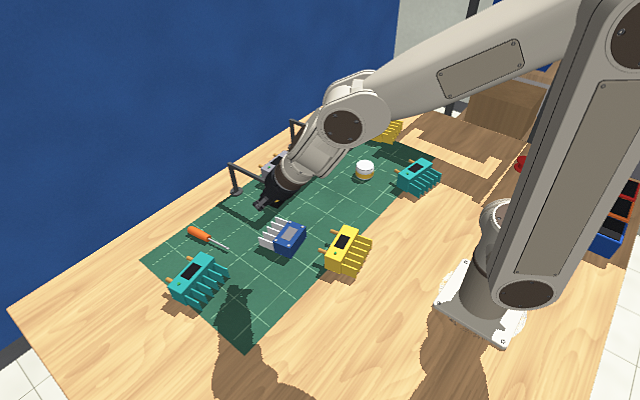

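```bash
python3 - <<'E'
from h import *
to((.522,.262,.2),(.522,.262,.03))
E
```

```text
at [0.5512 0.2404 0.2083]
(0.522, 0.262, 0.2) -> [ 0.0263  0.0248 -0.009 ] dist 0.037
(0.522, 0.262, 0.03) -> [0.1285 0.0223 0.1269] dist 0.182
```

```bash
python3 -m inch '[[0.026,0.025,-0.009,0,1],[0.06,0.025,0.036,0,1],[0.094,0.024,0.082,0,1],[0.128,0.022,0.127,0,1],[0.128,0.022,0.127,0,1],[0.128,0.022,0.127,0,1]]'; python3 - <<'E'
from h import *
for n in("wrist","top","side"): cv2.imwrite(f"pics/{n}2.png",bot.camera(n)[:,:,::-1])
to((0.52,.25,.03))
a=cv2.imread("pics/side2.png"); cv2.imwrite("pics/side2c.png",cv2.resize(a[150:300,200:380],None,fx=4,fy=4,interpolation=cv2.INTER_CUBIC))
a=cv2.imread("pics/top2.png"); cv2.imwrite("pics/top2c.png",cv2.resize(a[90:240,200:440],None,fx=3.3,fy=3.3,interpolation=cv2.INTER_CUBIC))
E
```

```text
clock: 12.5
eef_pos: [0.5286, 0.2605, 0.0337]
tool_rot: [-0.05, 0.946, 0.026, 0.319]
ft_force: [-0.1, -0.4, 0.1]
grip_width: -0.0002
at [0.5291 0.2614 0.0359]
(0.52, 0.25, 0.03) -> [ 0.0116 -0.0104 -0.0018] dist 0.016
```

View pics/side2c.png

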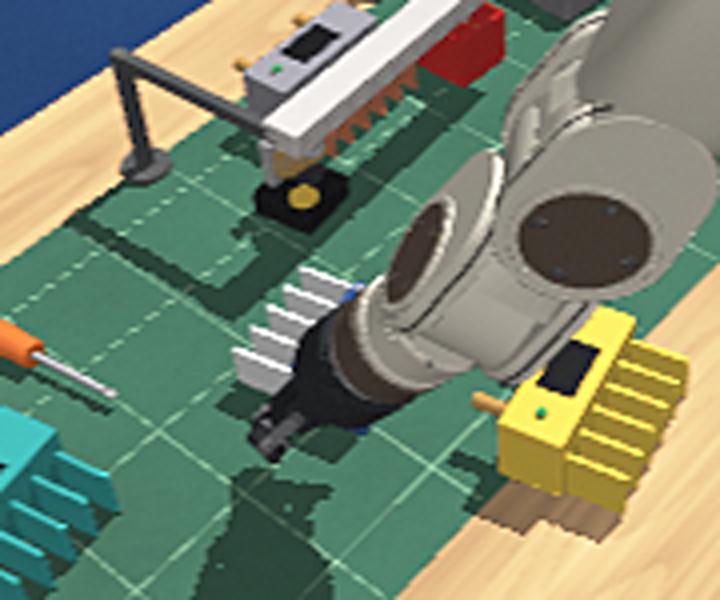

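View pics/top2c.png

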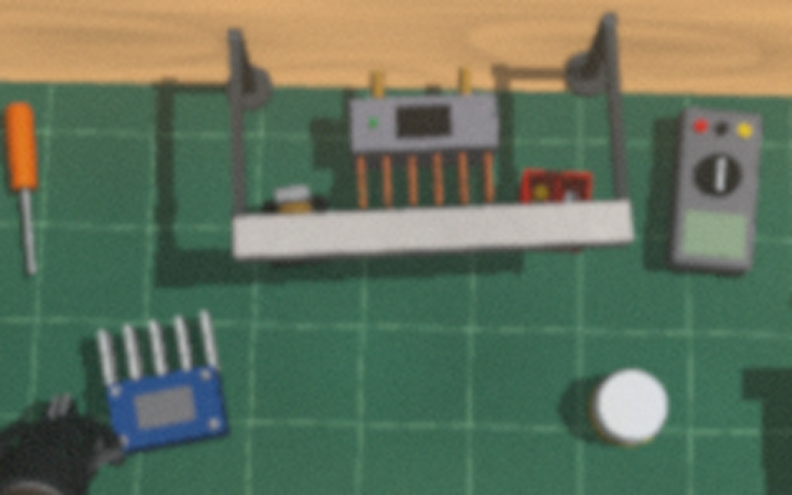

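View pics/wrist2.png

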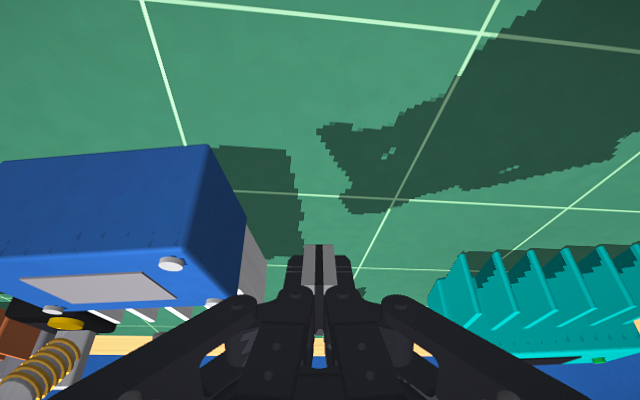

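```bash
python3 - <<'E'
from h import *
o=bot.get_obs();M=R.from_quat(o["tool_rot"]).as_matrix();p=o["eef_pos"]
def ray(C,uv):
    a=unproj(C,uv,0.0)[0]; return C[3],a-C[3]
for n,uvs in(("top",[(105/3.3+200,440/3.3+90),(120/3.3+200,455/3.3+90),(60/3.3+200,400/3.3+90)]),("wrist",[(240,298),(80,380),(290,262),(303,245)])):
    C=cam(n)
    for uv in uvs:
        c,d=ray(C,uv)
        for tx in(-.011,0,.011):
            cc=(c-p)@M; dd=d@M; s=(tx-cc[0])/dd[0]; q=cc+s*dd; print(n,np.round(uv,0),(q*1000).round(),"world z",((p+M@q)[2]*1000).round())
E
```

```text
top [232. 223.] [-11. -50. -88.] world z 111.0
top [232. 223.] [  0. -46. -70.] world z 90.0
top [232. 223.] [ 11. -42. -51.] world z 69.0
top [236. 228.] [ -11.  -65. -113.] world z 131.0
top [236. 228.] [  0. -62. -96.] world z 111.0
top [236. 228.] [ 11. -58. -78.] world z 90.0
top [218. 211.] [-11.  -3. -14.] world z 54.0
top [218. 211.] [0. 2. 6.] world z 31.0
top [218. 211.] [11.  7. 26.] world z 9.0
wrist [240 298] [-11. -35. -14.] world z 53.0
wrist [240 298] [  0. -31. -30.] world z 59.0
wrist [240 298] [ 11. -26. -45.] world z 65.0
wrist [ 80 380] [-11. -77. -58.] world z 87.0
wrist [ 80 380] [  0. -67. -69.] world z 89.0
wrist [ 80 380] [ 11. -58. -79.] world z 91.0
wrist [290 262] [-11. -16.  19.] world z 27.0
wrist [290 262] [  0. -14.  -1.] world z 36.0
wrist [290 262] [ 11. -12. -21.] world z 45.0
wrist [303 245] [-11.  -9.  40.] world z 11.0
wrist [303 245] [ 0. -8. 17.] world z 22.0
wrist [303 245] [11. -7. -5.] world z 33.0
```

```bash
python3 -m inch '[[0.001,-0.025,-0.001,0,1],[0.001,-0.04,-0.002,0,1],[0.001,-0.055,-0.002,0,1],[0.002,-0.07,-0.003,0,1],[0.002,-0.085,-0.003,0,1],[0.003,-0.1,-0.004,0,1],[0.003,-0.115,-0.005,0,1],[0.003,-0.12,-0.005,0,1],[0.003,-0.12,-0.005,0,1]]'; cat > look.py <<'E'
from h import *
import sys
np.set_printoptions(precision=4,suppress=True)
PD=np.array([.759,-.0549,.068])
def dk(p): d=p[:2]-PD[:2];c,s=np.cos(PD[2]),np.sin(PD[2]); return np.array([c*d[0]+s*d[1],-s*d[0]+c*d[1]])*1000
tag=sys.argv[1]; p0=np.array([float(v) for v in sys.argv[2:5]])
vs=[]
for n in("top","side"):
    im=bot.camera(n); C=cam(n); cv2.imwrite(f"pics/{n}{tag}.png",im[:,:,::-1])
    d=bot.masks_of(n,"module")
    for q in d[:3]:
        m=q["pixels"].astype(float); r=render(C,MOD,p0); ov=(m*r).sum()/max(1,m.sum())
        print(n,"mask",round(q["score"],2),int(m.sum()),"of",int(r.sum()),"ov",ov.round(2))
        if ov>.5 and m.sum()>.4*r.sum():
            vs.append((C,m)); p,e=fit([(C,m)],MOD,p0); print("  ",p,"dock mm",dk(p).round(1),"rel deg",np.degrees(p[2]-PD[2]).round(1),e.round()); break
if len(vs)>1: p,e=fit(vs,MOD,p0); print("both",p,"dock mm",dk(p).round(1),"rel deg",np.degrees(p[2]-PD[2]).round(1))
o=bot.get_obs(); print("tcp",np.round(o["eef_pos"],4),"dock mm",dk(o["eef_pos"]).round(1),"f",o["ft_force"].round(1),"t",o["clock"])
im=overlay(cv2.imread(f"pics/top{tag}.png"),cam("top"),[(MOD,p),(DOCK,PD)] if vs else [(DOCK,PD)])
a=cv2.resize(cv2.imread(f"pics/top{tag}.png")[100:240,200:400],None,fx=3,fy=3,interpolation=cv2.INTER_CUBIC)
b=cv2.resize(cv2.imread(f"pics/side{tag}.png")[130:270,230:350],None,fx=3,fy=3,interpolation=cv2.INTER_CUBIC)
cv2.imwrite(f"pics/both{tag}.png",np.hstack([a,b])[:, :800])
E
python3 look.py 3 .535 .11 .15
```

```text
clock: 13.78
eef_pos: [0.5363, 0.1408, 0.0338]
tool_rot: [-0.051, 0.946, 0.026, 0.319]
ft_force: [0.8, 4.5, 3.6]
grip_width: 0.0
top mask 0.74 656 of 1004 ov 0.56
   [0.5334 0.0749 0.152 ] dock mm [-216.3  144.8] rel deg 4.8 274.0
side mask 0.72 487 of 1213 ov 0.82
   [0.5347 0.077  0.2335] dock mm [-214.8  146.9] rel deg 9.5 687.0
both [0.5325 0.076  0.1382] dock mm [-217.1  146. ] rel deg 4.0
tcp [0.5351 0.1407 0.0323] dock mm [-210.1  210.3] f [1.  4.4 2.1] t 13.975
```

View pics/both3.png

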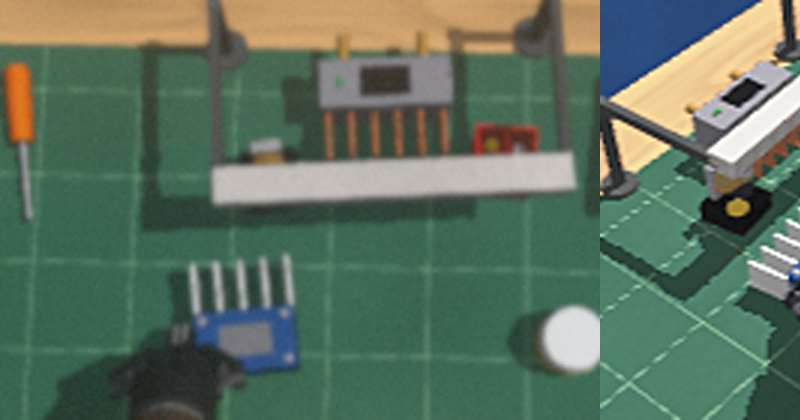

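```bash
python3 -m inch '[[-0.002,-0.015,0.002,0,1],[-0.004,-0.03,0.003,0,1],[-0.003,-0.045,0.002,0,1],[-0.003,-0.06,0.002,0,1],[-0.003,-0.075,0.001,0,1],[-0.002,-0.09,0.001,0,1],[-0.002,-0.105,0,0,1],[-0.002,-0.12,0,0,1],[-0.002,-0.13,0,0,1],[-0.002,-0.13,0,0,1]]'; python3 look.py 4 .54 -.05 .12
```

```text
clock: 15.22
eef_pos: [0.5493, 0.0102, 0.0297]
tool_rot: [-0.05, 0.947, 0.024, 0.316]
ft_force: [0.0, 1.5, 1.6]
grip_width: 0.0
top mask 0.93 644 of 919 ov 0.86
   [ 0.5469 -0.054   0.1317] dock mm [-211.5   15.3] rel deg 3.7 264.0
side mask 0.96 494 of 1026 ov 0.98
   [ 0.5442 -0.0526  0.1527] dock mm [-214.1   16.9] rel deg 4.9 506.0
both [ 0.5455 -0.0538  0.1476] dock mm [-212.9   15.6] rel deg 4.6
tcp [0.5491 0.0105 0.0295] dock mm [-205.    79.5] f [-0.8  0.3 -0.1] t 15.425
```

View pics/both4.png

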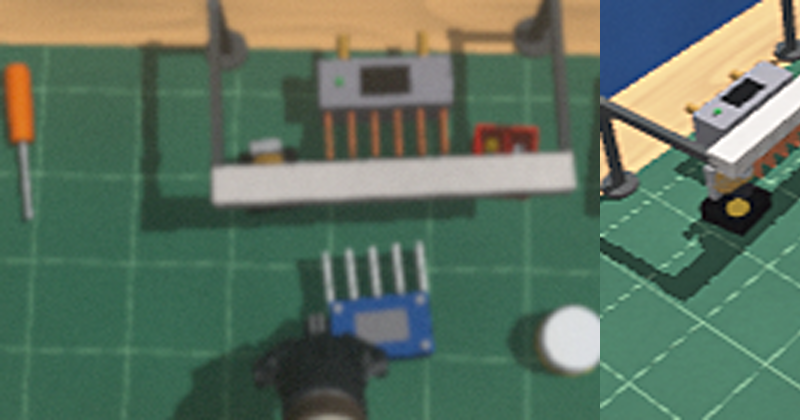

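```bash
python3 -m inch '[[0,0.006,0,0.027,1],[-0.01,0.006,0.004,0.027,1],[-0.021,0.005,0.008,0.027,1],[-0.021,0,0.008,0.027,1],[-0.021,-0.006,0.008,0.027,1],[-0.021,-0.011,0.008,0.027,1],[-0.02,-0.015,0.007,0.027,1],[-0.02,-0.018,0.007,0.027,1],[-0.02,-0.018,0.007,0.027,1]]'; python3 look.py 5 .54 -.065 .08
```

```text
clock: 16.55
eef_pos: [0.5738, -0.0041, 0.0381]
tool_rot: [-0.025, 0.947, 0.035, 0.318]
ft_force: [1.5, 5.5, 2.5]
grip_width: -0.0001
top mask 0.56 551 of 919 ov 0.78
   [ 0.5419 -0.0708  0.0621] dock mm [-217.7   -1.1] rel deg -0.3 403.0
side mask 0.85 487 of 1014 ov 0.97
   [ 0.5395 -0.0682  0.048 ] dock mm [-219.9    1.7] rel deg -1.1 509.0
both [ 0.541  -0.0707  0.0592] dock mm [-218.6   -0.9] rel deg -0.5
tcp [ 0.5736 -0.0041  0.038 ] dock mm [-181.5   63.3] f [1.1 4.8 3.3] t 16.75
```

View pics/both5.png

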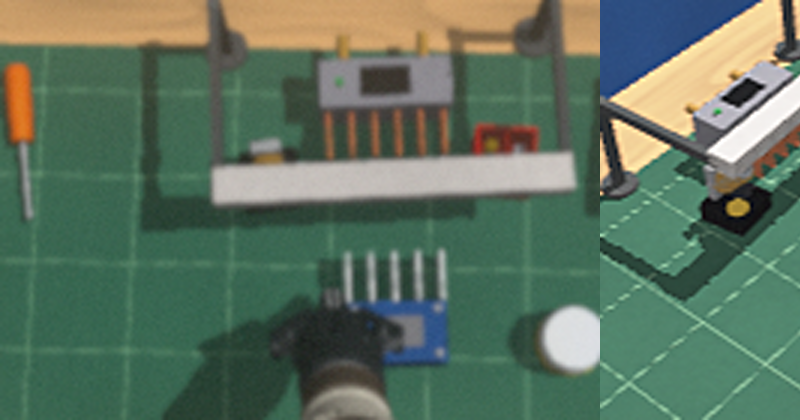

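```bash
python3 - <<'E'
from h import *
to((.572,.023,.045),(.57,.023,.16),(.46,-.075,.16),(.46,-.075,.02))
print(R.from_quat(bot.get_obs()["tool_rot"]).as_matrix().round(3))
E
```

```text
at [ 0.5736 -0.0041  0.038 ]
(0.572, 0.023, 0.045) -> [-0.0036  0.0275 -0.0044] dist 0.028
(0.57, 0.023, 0.16) -> [-0.0714  0.0334 -0.0971] dist 0.125
(0.46, -0.075, 0.16) -> [ 0.0188 -0.0567 -0.1711] dist 0.181
(0.46, -0.075, 0.02) -> [ 0.1032 -0.0637 -0.0596] dist 0.135
[[-0.797 -0.069  0.6  ]
 [-0.025  0.996  0.082]
 [-0.603  0.05  -0.796]]
```

```bash
python3 -m inch '[[-0.004,0.027,-0.004,0,1],[-0.038,0.03,-0.05,0,1],[-0.071,0.033,-0.097,0,1],[-0.041,0.003,-0.122,0,0.8],[-0.011,-0.027,-0.146,0,0.5],[0.019,-0.057,-0.171,0,0.3],[0.047,-0.059,-0.134,0,0.3],[0.075,-0.061,-0.097,0,0.3],[0.103,-0.064,-0.06,0,0.3],[0.103,-0.064,-0.06,0,0.3]]'; python3 look.py 6 .541 -.07 .06;python3 - <<'E'
from h import *
print("w",bot.get_obs()["grip_width"]); cv2.imwrite("pics/wrist6.png",bot.camera("wrist")[:,:,::-1])
E
```

```text
clock: 18.0
eef_pos: [0.4529, -0.0747, 0.013]
tool_rot: [-0.022, 0.95, 0.036, 0.309]
ft_force: [-0.8, 0.6, -0.1]
grip_width: 0.0601
top mask 0.7 724 of 925 ov 0.98
   [ 0.5421 -0.0695  0.0607] dock mm [-217.4    0.1] rel deg -0.4 173.0
side mask 0.86 964 of 1007 ov 0.98
   [ 0.5387 -0.0693  0.0906] dock mm [-220.8    0.6] rel deg 1.3 53.0
both [ 0.5407 -0.0682  0.0383] dock mm [-218.7    1.6] rel deg -1.7
tcp [ 0.4605 -0.0766  0.0225] dock mm [-299.3   -1.4] f [-0.5  0.6 -0.4] t 18.2
w 0.059772159653663975
```

View pics/both6.png

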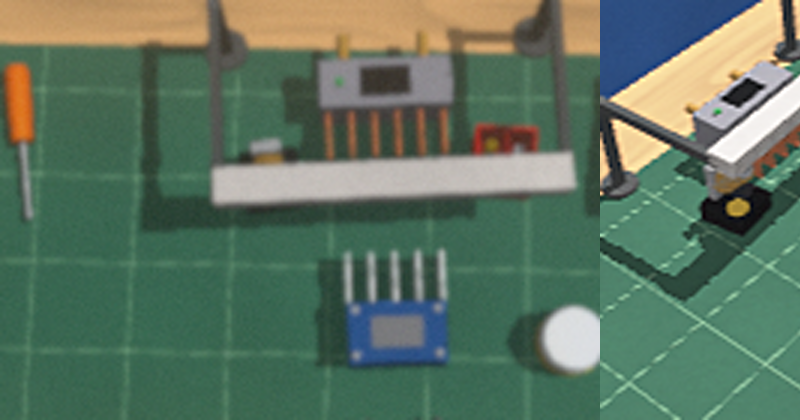

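View pics/wrist6.png

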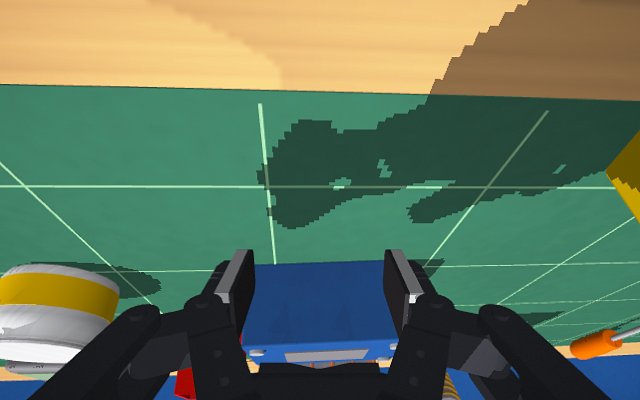

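```bash
python3 - <<'E'
from h import *
PD=np.array([.759,-.0549,.068])
C=cam("top");T=cv2.imread("pics/top6.png")
T4=cv2.resize(T[105:235,290:370],None,fx=6,fy=6,interpolation=cv2.INTER_CUBIC)
def ov(T4,objs):
    a=T4.copy()
    for boxes,pose in objs:
        for b in boxes:
            q=((proj(C,W(b,pose))+.5-[290,105])*6-.5)
            for i in range(8):
                for j in range(i):
                    if bin(i^j).count("1")==1: cv2.line(a,tuple(q[i].round().astype(int).tolist()),tuple(q[j].round().astype(int).tolist()),(0,255,255),1,cv2.LINE_AA)
    return a
# top faces only
DT=[box(0,50,-66,66,60,60)]+[box(-46,0,y-2,y+2,42,42) for y in(-57.5,-34.5,-11.5,11.5,34.5,57.5)]
MT=[box(-30,30,-48,48,50,50)]+[box(30,80,y-2,y+2,42,42) for y in(-46,-23,0,23,46)]
a=ov(T4,[(DT,PD),(MT,np.array([.5421,-.0695,.0607]))])
cv2.imwrite("pics/z6.png",np.hstack([a[:600],a[180:780]])[:600,:800] if 0 else cv2.resize(a,None,fx=.77,fy=.77))
E
```

```text
(no output)
```

View pics/z6.png

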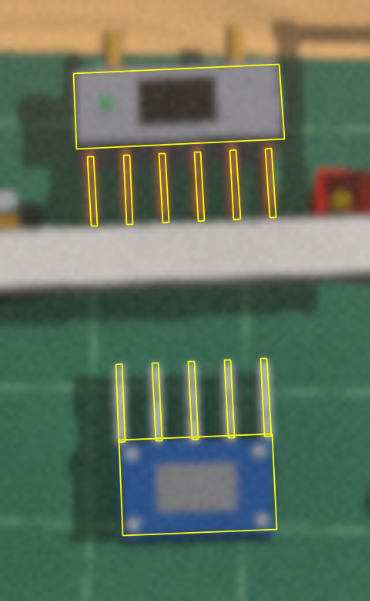

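```bash
python3 -m inch '[[-0.016,0.001,0.012,0,0.3],[-0.032,0.001,0.024,0,0.3],[-0.044,0.001,0.033,0,0.3],[-0.056,0.001,0.042,0,0.3],[-0.068,0.001,0.051,0,0.3],[-0.08,0.001,0.06,0,0.3],[-0.08,0.001,0.06,0,0.3]]'; python3 look.py 7 .59 -.066 .065;python3 - <<'E'
from h import *
cv2.imwrite("pics/wrist7.png",bot.camera("wrist")[:,:,::-1])
E
```

```text
clock: 19.12
eef_pos: [0.5603, -0.0682, 0.0226]
tool_rot: [-0.025, 0.947, 0.034, 0.318]
ft_force: [-0.9, -0.3, 0.3]
grip_width: 0.0595
top mask 0.64 858 of 932 ov 0.88
   [ 0.5972 -0.0645  0.0621] dock mm [-162.     1.5] rel deg -0.3 131.0
side mask 0.69 886 of 970 ov 0.93
   [ 0.595  -0.0613  0.0644] dock mm [-164.1    4.8] rel deg -0.2 93.0
both [ 0.5967 -0.0636  0.0588] dock mm [-162.5    2.3] rel deg -0.5
tcp [ 0.5585 -0.0681  0.0209] dock mm [-201.     0.4] f [ 0.2 -1.2 -0.8] t 19.325
```

View pics/both7.png

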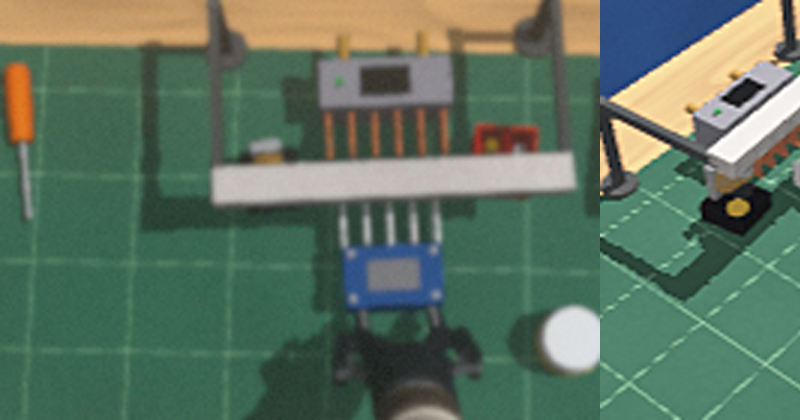

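View pics/wrist7.png

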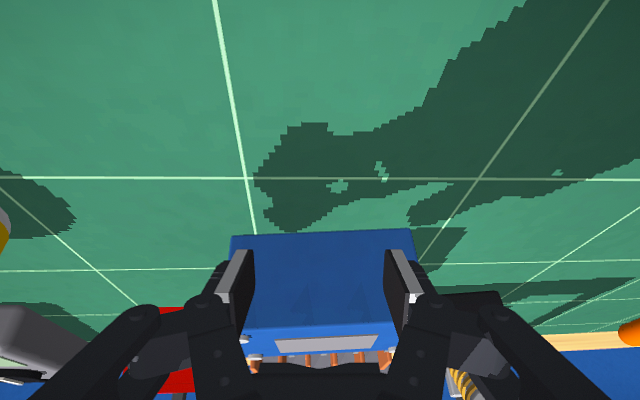

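```bash
python3 -m inch '[[-0.01,-0.001,0.007,0,0.3],[-0.02,-0.001,0.015,0,0.3],[-0.03,-0.001,0.022,0,0.3],[-0.04,-0.001,0.03,0,0.3],[-0.048,-0.001,0.036,0,0.3],[-0.048,-0.001,0.036,0,0.3]]'; python3 look.py 8 .656 -.062 .065;python3 - <<'E'
from h import *
cv2.imwrite("pics/wrist8.png",bot.camera("wrist")[:,:,::-1])
a=cv2.imread("pics/side8.png"); cv2.imwrite("pics/side8c.png",cv2.resize(a[130:250,230:380],None,fx=4,fy=4,interpolation=cv2.INTER_CUBIC))
E
```

```text
clock: 20.12
eef_pos: [0.6188, -0.065, 0.0199]
tool_rot: [-0.024, 0.948, 0.034, 0.316]
ft_force: [-0.1, 0.8, -0.8]
grip_width: 0.0598
top mask 0.81 613 of 942 ov 0.97
   [ 0.6497 -0.061   0.0566] dock mm [-109.4    1.3] rel deg -0.7 294.0
side mask 0.58 679 of 919 ov 0.98
   [ 0.6526 -0.0589  0.0684] dock mm [-106.4    3.3] rel deg 0.0 223.0
both [ 0.6535 -0.0603  0.0559] dock mm [-105.6    1.8] rel deg -0.7
tcp [ 0.6186 -0.0651  0.0202] dock mm [-140.8   -0.6] f [ 0.1 -0.1 -0.4] t 20.325
```

View pics/side8c.png

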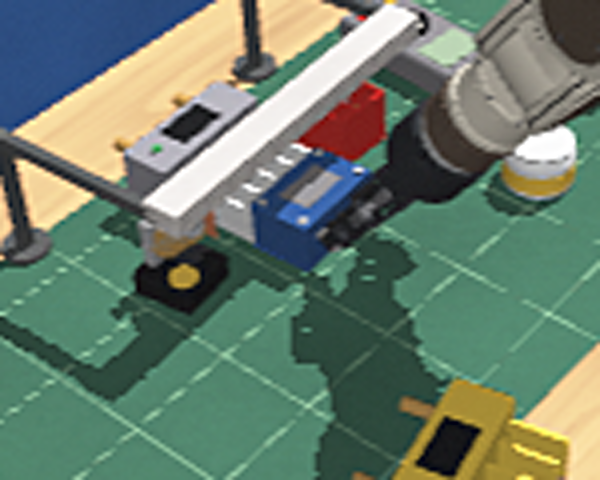

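View pics/both8.png

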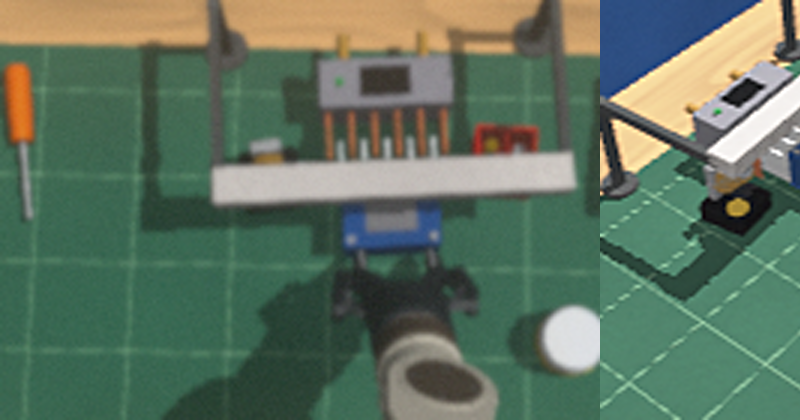

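View pics/wrist8.png

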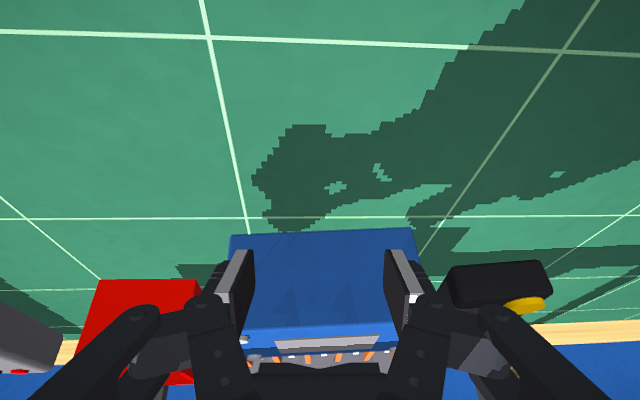

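```bash
python3 -m inch '[[-0.006,0,0.004,0,0.3],[-0.011,0,0.008,0,0.3],[-0.015,0,0.011,0,0.3],[-0.015,0,0.011,0,0.3]]'; python3 -m inch '[[-0.0016,0,0.0012,0,0.3],[-0.0016,0,0.0012,0,0.3]]';python3 -m inch '[[-0.0016,0,0.0012,0,0.3],[-0.0016,0,0.0012,0,0.3]]';
```

```text
clock: 20.88
eef_pos: [0.6363, -0.0637, 0.0198]
tool_rot: [-0.024, 0.948, 0.034, 0.316]
ft_force: [-1.5, -0.2, -0.5]
grip_width: 0.0597
clock: 21.12
eef_pos: [0.6381, -0.0636, 0.0197]
tool_rot: [-0.024, 0.948, 0.034, 0.315]
ft_force: [-3.9, -0.8, 0.9]
grip_width: 0.0601
clock: 21.38
eef_pos: [0.6404, -0.0635, 0.0198]
tool_rot: [-0.024, 0.948, 0.034, 0.316]
ft_force: [-4.0, -0.2, -0.7]
grip_width: 0.0595
```

```bash
for i in 1 ; do python3 -m inch '[[-0.0016,0,0.0012,0,0.3],[-0.0016,0,0.0012,0,0.3]]' | grep -E 'eef|force'; python3 -m inch '[[-0.0008,0,0.0006,0,0.3],[-0.0008,0,0.0006,0,0.3]]'| grep -E 'eef|force'; done
```

```text
eef_pos: [0.6429, -0.0633, 0.0201]
ft_force: [-3.4, -0.6, -0.9]
eef_pos: [0.644, -0.0633, 0.0203]
ft_force: [-2.9, -0.6, -1.4]
```

```bash
python3 -m inch '[[-0.0008,0,0.0006,0,0.3],[-0.0008,0,0.0006,0,0.3]]' | grep -E 'eef|force'; python3 -m inch '[[-0.0008,0,0.0006,0,0.3],[-0.0008,0,0.0006,0,0.3]]'| grep -E 'eef|force';python3 -m inch '[[-0.0008,0,0.0006,0,0.3],[-0.0008,0,0.0006,0,0.3]]'| grep -E 'eef|force'; python3 look.py 9 .68 -.06 .068
```

```text
eef_pos: [0.6451, -0.0632, 0.0204]
ft_force: [-3.3, 0.2, -0.9]
eef_pos: [0.646, -0.0632, 0.0204]
ft_force: [-4.3, -0.4, -1.5]
eef_pos: [0.647, -0.0631, 0.0204]
ft_force: [-2.3, -0.4, -1.3]
top mask 0.56 242 of 940 ov 1.0
top mask 0.2 2612 of 940 ov 0.18
side mask 0.6 489 of 905 ov 0.99
   [ 0.6782 -0.0568  0.043 ] dock mm [-80.7   3.6] rel deg -1.4 397.0
tcp [ 0.647  -0.0631  0.0204] dock mm [-112.3   -0.6] f [-2.2  0.8 -0.3] t 22.825
```

View pics/both9.png

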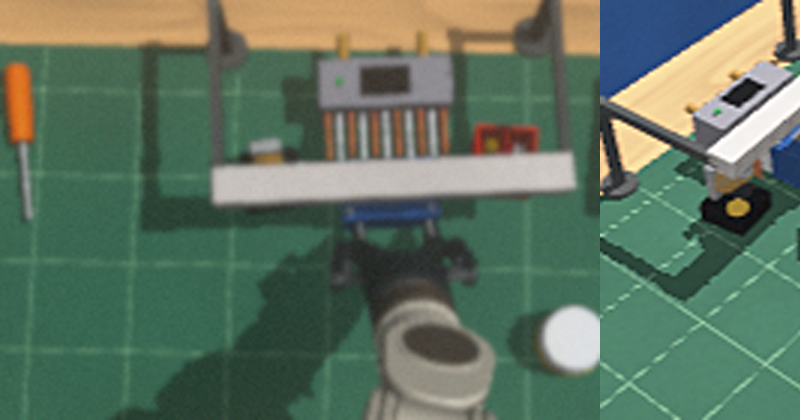

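```bash
for i in 1; do python3 -m inch '[[-0.0008,0,0.0006,0,0.3],[-0.0008,0,0.0006,0,0.3]]' | grep -E 'eef|force'; python3 -m inch '[[-0.0008,0,0.0006,0,0.3],[-0.0008,0,0.0006,0,0.3]]'| grep -E 'eef|force';python3 -m inch '[[-0.0008,0,0.0006,0,0.3],[-0.0008,0,0.0006,0,0.3]]'| grep -E 'eef|force'; done
```

```text
eef_pos: [0.6478, -0.063, 0.0202]
ft_force: [-2.8, 0.1, -0.9]
eef_pos: [0.648, -0.0629, 0.0198]
ft_force: [-5.4, 0.5, 0.1]
eef_pos: [0.6481, -0.0629, 0.0197]
ft_force: [-10.8, -0.5, 3.7]
```

```bash
for i in 1; do python3 -m inch '[[-0.0008,0,0.0006,0,0.3],[-0.0008,0,0.0006,0,0.3]]' | grep -E 'eef|force'; python3 -m inch '[[-0.0008,0,0.0006,0,0.3],[-0.0008,0,0.0006,0,0.3],[-0.0008,0,0.0006,0,0.3]]'| grep -E 'eef|force'; done; python3 - <<'E'
from h import *
cv2.imwrite("pics/wristA.png",bot.camera("wrist")[:,:,::-1])
T=bot.camera("top")[:,:,::-1]; cv2.imwrite("pics/topA.png",cv2.resize(T[110:190,290:380],None,fx=7,fy=7,interpolation=cv2.INTER_CUBIC))
S=bot.camera("side")[:,:,::-1]; cv2.imwrite("pics/sideA.png",cv2.resize(S[130:240,240:370],None,fx=5,fy=5,interpolation=cv2.INTER_CUBIC))
E
```

```text
eef_pos: [0.6482, -0.0628, 0.0196]
ft_force: [-15.2, -1.2, 8.2]
eef_pos: [0.6483, -0.0628, 0.0195]
ft_force: [-20.8, -1.6, 13.6]
```

View pics/topA.png

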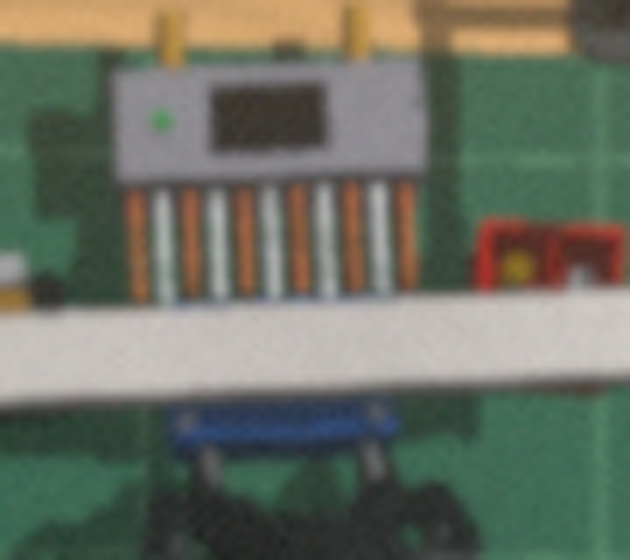

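View pics/sideA.png

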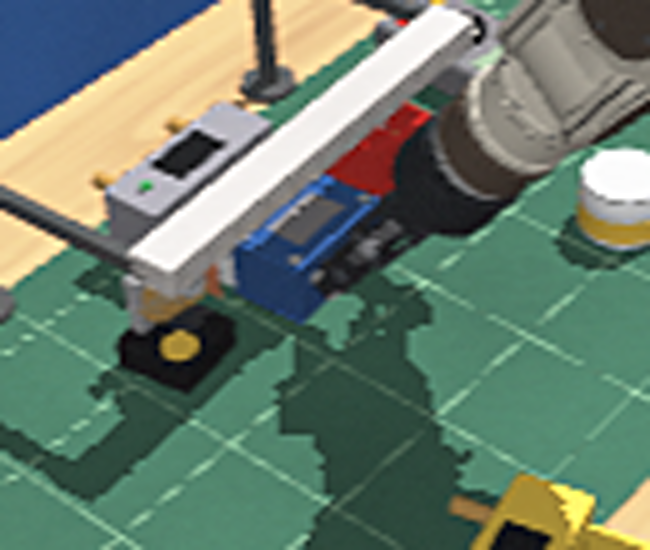

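View pics/wristA.png

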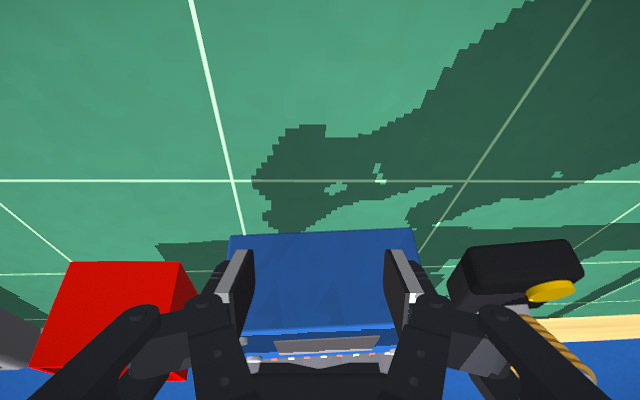

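```bash
python3 -m inch '[[0.006,0,-0.005,0,0.3],[0.03,0,-0.024,0,0.3],[0.06,0,-0.05,0,0.3],[0.08,0,-0.08,0,0.3],[0.08,0,-0.11,0,0.3],[0.08,0,-0.11,0,0.3]]'; python3 look.py B .679 -.06 .068; python3 - <<'E'
from h import *
bot.camera("wrist")
T=bot.camera("top")[:,:,::-1]; cv2.imwrite("pics/topB2.png",cv2.resize(T[110:190,290:380],None,fx=7,fy=7,interpolation=cv2.INTER_CUBIC))
S=cv2.imread("pics/sideB.png"); PD=np.array([.759,-.0549,.068]); H=np.array([.6792,-.0603,.068])
S=overlay(S,cam("side"),[(MOD[:1],H)],(0,255,255))
cv2.imwrite("pics/sideB2.png",cv2.resize(S[130:240,240:370],None,fx=5,fy=5,interpolation=cv2.INTER_CUBIC))
E
```

```text
clock: 25.1
eef_pos: [0.5243, -0.0744, 0.0632]
tool_rot: [-0.024, 0.947, 0.033, 0.32]
ft_force: [0.7, 0.4, 0.4]
grip_width: 0.0599
top mask 0.68 217 of 939 ov 1.0
top mask 0.61 70 of 939 ov 0.0
top mask 0.21 2457 of 939 ov 0.18
side mask 0.83 614 of 907 ov 0.99
   [ 0.6791 -0.0576  0.067 ] dock mm [-79.9   2.8] rel deg -0.1 279.0
tcp [ 0.5236 -0.0736  0.0603] dock mm [-236.1   -2.7] f [0.5 0.1 0.7] t 25.3
```

View pics/topB2.png

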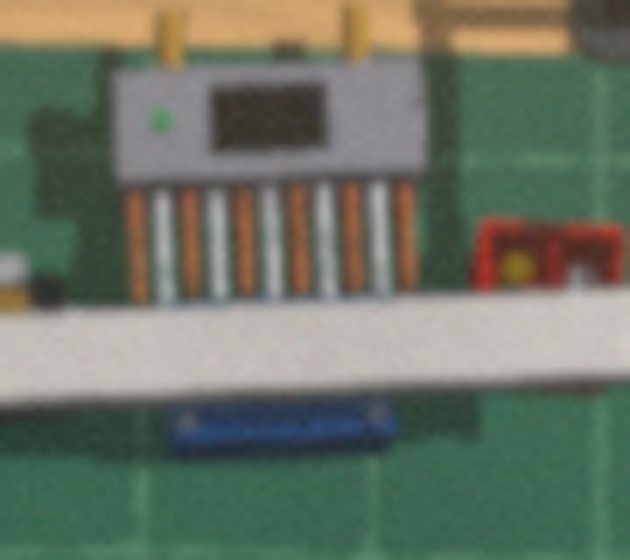

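View pics/sideB2.png

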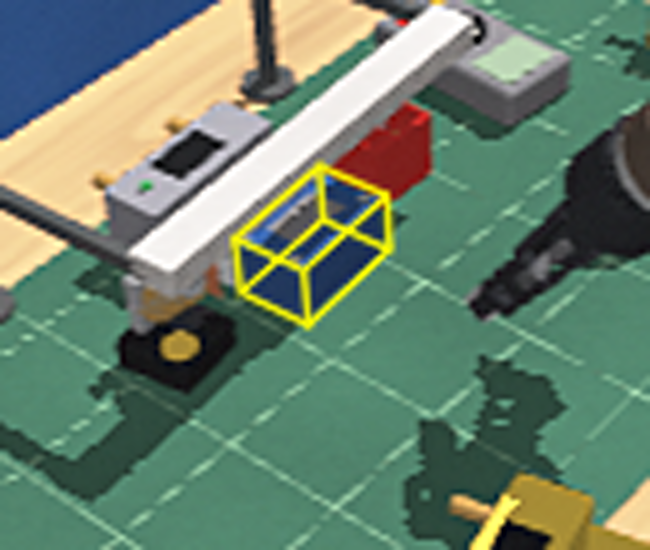

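View pics/topB.png

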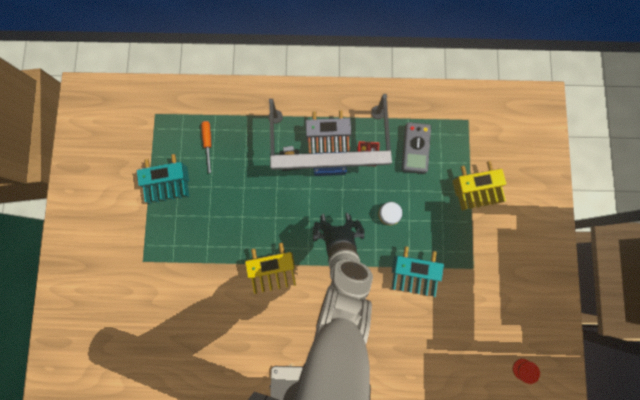

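The module's fins run up to the block in the side and top views. The side fit gives dock x = -79.9 mm with 0.1° of tilt, against -80 when home. The bystanders are where they started and the gripper is clear, so I'm handing in.

```bash
python3 - <<'E'
from workcell import bot
o=bot.get_obs(); print(o["clock"],o["joint_vel"].round(3)); print(bot.job_done())
E
```

```text
25.4 [-0.001  0.002 -0.008  0.005  0.001 -0.   ]
the job is handed in; nothing more can be done
None
```

The module is home in the cooling dock and released, and I handed the job in at 25.4 s of the 61 s allowed.

**What I did:**
- **Leaning the tool:** the moves cannot tilt the tool directly. I leaned it about 37° forward by repeatedly commanding poses just out of reach.
- **Sideways push:** I slid the module to the dock's centre line with the shut fingers on its left flank, which also squared it up.
- **Forward push:** I pushed its rear with the fingers 60 mm apart, in under the lamp bar. It stopped against the block, and I pressed to about 21 N before backing off.

**Last checks:**
- **Position:** the side-camera fit gives dock x = -79.9 mm (home is -80) and 0.1° off the dock's heading.
- **Sideways offset:** the side camera reads 2.8 mm off centre, within the 7.5 mm play. In the top view the fins look centred between the copper fins and run up to the block.
- **Surroundings:** the tin, meter and screwdriver look unmoved. I saw no contact with the stand, bin or lamp in the pictures. The gripper was about 125 mm behind the module, touching nothing.
- **Check that failed:** the top camera could not give a final position fit, because the lamp bar hides most of the housing.

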